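# Set the tapered parts cup into its weighted holder

### The job

The narrow-footed orange parts cup tips over too easily: put it upright into the empty metal cup holder so that it rests on the holder's tapered wall. Lower it all the way down in the gripper rather than dropping it in, and do not push it down tight, because it must lift out again. Leave the other holder and the filter cartridge in it as they are.

Things in the scene. Friction and masses are not known exactly. Their poses are not given: they have to be found in the camera images.
- parts_cup: Loose empty orange plastic cup, 70 g, 100 mm tall, standing upright on the table. Round: the lower 60 mm of the outside tapers from 58 mm diameter down to a 34 mm foot; the upper 40 mm is a straight collar of 58 mm diameter, to be gripped round the outside from above. Wall 2.5 mm. Origin at the centre of the foot's underside, z axis up through the open mouth
- holder_empty: The empty holder: open tapered aluminium cup, 80 mm tall, rim 64 mm outside, on a dark round foot 80 mm across; 0.45 kg, standing loose on the table. Its mouth is about 55 mm wide inside and narrows downward with the parts cup's own taper (0.4 mm of width per mm), so that cup comes to rest with its foot about 30 mm above this origin, 50 mm below the rim. Origin: centre of the underside, z up
- holder_full: A second holder, the same in shape and looks, with a filter cartridge standing in it. To be left alone. Origin at the centre of the underside, z axis up
- cartridge: Cream filter cartridge with a black O-ring, 45 mm diameter, 72 mm tall, standing in the second holder and sticking out about 33 mm above its rim. To be left alone. Origin at the centre of its underside

How it is judged:
By the outcome, as a careful person would: the job done as asked, in the order asked, and still so for the second after the job is handed in, with the robot touching nothing.
It also fails if it takes over 35 s, if anything falls off the work surface, if the arm or the gripper's body presses on something with over 40 N, if the wrist force passes 120 N, or if a joint passes its speed limit or range.

### The arm

A 7-joint arm with a two-finger parallel gripper is mounted at the origin on the work surface; the furniture and walls round the work are solid. World frame = base frame: x ahead of the robot, y to its left, z up, the work surface at z = 0. Lengths are in mm, angles in rad, forces in N, time in s.
With the tool pointing down it reaches from about 400 to 850 mm from the base axis. Payload 10.4 kg.
Tool frame: the origin (TCP) lies on the mounting face of the last link; the fingertips stand bot.finger_overhang ahead of it and the grasp point (between the pads) lies 155 mm ahead of it (bot.finger_overhang is the distance from the TCP to the fingertips, in mm); z points along the fingers, y is the direction in which the jaws open and shut (so a half turn about z gives the same grasp; the last joint's range is limited). The gripper opens to 85 mm and grips with 20 to 120 N. Pads are 22 mm wide; open, the fingers measure 114 mm over their backs; the gripper's body (76 mm by 85 mm) begins 54 mm behind the grasp point. The pads swing forward as they close: fully open they stand 13 mm farther back than shut.
Start: joints at [1.324, 0.332, -0.065, 1.46, 0.022, 1.35, -0.088], TCP at [138.724, -609.416, 404.738] pointing down, gripper open.
Joint ranges: [-2.6, 2.6], [-0.5, 2.12], [-1.47, 1.34], [0.16, 2.42], [-1.27, 4.41], [0.06, 2.06], [-2.6, 2.6]. Speed limits (rad/s): [2.22, 2.22, 2.79, 2.79, 3.14, 3.14, 3.14].

### API

Orientations are given as a 3x3 rotation matrix whose columns are the frame's x, y, z axes.
In Python, from rig import bot gives the robot as it stands. The module is installed in compiled form; this text tells all that it offers.
- The arm moves only by the tool servo_tool, never from a script. Its argument "commands" is a list that holds one entry, the list of rows, each a list of 5 numbers: the shift along the world's x, y, z in m, then the turn about the world's z in degrees, then the closure, from 0 (fully open) to 1 (shut). In form: [[[dx, dy, dz, spin, grip], ...]]. A call has 1 to 12 rows; each row is the pose to reach, as a shift and turn from the pose commanded when the call began; what a row does not reach only later rows make up. A row lasts 1/8 s, in which the tool goes at most 62.5 mm and 10.7 degrees, less where a joint would pass 70% of its speed; a pose out of reach is approached as far as the arm can. A call with a gripper value outside its range is refused whole. The fingers move at their own pace and stop on an object; "newtons" is the grip in N (left out, the last holds). Time passes only in rows, so rows that repeat a pose let the fingers close. It gives the time, the measured TCP pose, the force and the opening at its end, in the units of the state.
- bot.get_obs(): the state, without advancing time (a new reading comes with each control period).
- bot.grab_frame(name): name is "scene" or "top"; returns a dict with "pixels" (400x640x3 uint8, red, green, blue), "fovy" (degrees; the focal length in pixels is half the picture's height over the tangent of half this angle, whatever the lens; pixels are square), "cx", "cy" (the principal point, pixels), "xyz" and "rotation" of the camera in the world. Camera axes: x right, y down, z forward; pixel columns grow to the right and rows downward; lengths in mm; the calibration is good to about 2 mm. A picture is of the moment at which its call begins. There is no depth.
- bot.job_done(): hands the job in, once; it reports no verdict.
Trained networks look in the newest picture that a camera, given by its name, has taken for a name from the list of things; names that differ only in an ending like _2 or _b are one class to them, and where a whole thing is asked for, a point or a joint stands for the part that bears it (a point fixed in the world has none). Each returns a list of dicts, best first, with "p" (0 to 1); they miss things now and then, are a little off and sometimes report something else, mostly with a low value. They report only what shows in the picture. A call takes as long as a camera call.
- bot.regions_of(camera, target): "pixels" (400x640 bool, what is visible of it).
- bot.mark_of(camera, target): "xyz" ([x, y, z] in mm, in the coordinates of the camera as it stood for that picture, good to about 4 mm: a listed point, or the origin of a listed thing).
The state is a dict: "t": time; "joints": joint angles; "dq": joint speeds; "joint_torque": joint torques, N m; "tcp_pos": TCP position; "eef_rot": TCP orientation; "contact_force": force on the tool from outside, world axes, zero at the start; "ft_torque": the same for the moment, N m; "grip_width": opening from 0.0 (shut) to 1.0 (fully open).
Only numpy, scipy, OpenCV 4.12 (cv2) and the standard library are available. Lean on these libraries where they do the work, as an engineer would, in place of code of your own. Each camera call takes 0.05 s, during which the arm holds its last target.

## Working session

There is one attempt and no reset: what is moved stays moved. The work goes in short steps, Python scripts to look and compute and a tool call to move; the robot and the scene stay as the last step left them, time stands still between calls to the robot, and variables do not carry over. Pictures are saved under pics/ and viewed, and the job is handed in when it is done.

Besides the shell and the picture viewer there is one more tool, called as name(argument=value, ...), one argument or row to a line, values as JSON. servo_tool: Moves the arm, as the interface text tells. Its arguments: {"type":"object","properties":{"commands":{"type":"array"},"newtons":{"type":"number"}},"required":["commands"]}

```bash
mkdir -p pics; cat > h.py <<'E'
from rig import bot
import numpy as np, cv2
def K(f):
    fl=f["pixels"].shape[0]/2/np.tan(np.radians(f["fovy"])/2); return fl
def towld(f,p): return np.array(f["rotation"])@np.array(p)+np.array(f["xyz"])
def proj(f,w):
    c=np.array(f["rotation"]).T@(np.array(w)-np.array(f["xyz"])); return c[:2]/c[2]*K(f)+[f["cx"],f["cy"]]
def ray(f,u,v,z):
    d=np.array(f["rotation"])@np.array([(u-f["cx"])/K(f),(v-f["cy"])/K(f),1]); o=np.array(f["xyz"]); return o+d*(z-o[2])/d[2]
def save(f,n): cv2.imwrite("pics/"+n,f["pixels"][:,:,::-1])
E
python3 - <<'E'
from h import *
o=bot.get_obs(); print(o["tcp_pos"],np.round(o["eef_rot"],3).tolist(),bot.finger_overhang,o["grip_width"],o["t"],o["contact_force"])
for c in ["scene","top"]:
    f=bot.grab_frame(c); save(f,c+"0.png"); print(c,f["xyz"],f["fovy"],f["cx"],f["cy"],np.round(f["rotation"],2).tolist())
    for t in ["parts_cup","holder_empty","holder_full","cartridge"]:
        for r in bot.mark_of(c,t): 
            w=towld(f,r["xyz"]); print(t,round(r["p"],2),np.round(w),np.round(proj(f,w)))
E
```

```text
[ 138.7016952  -609.28671167  403.90626469] [[0.975, 0.222, -0.0], [0.222, -0.975, 0.001], [-0.0, -0.001, -1.0]] 173.4 0.996097698897555 0.0 [ 0.01312191 -0.15866021  0.82955995]
scene [-247.49398307  799.32059624  670.47493939] 42.739068926753035 317.83852489524094 207.47319375456487 [[-0.67, -0.38, 0.64], [-0.74, 0.33, -0.59], [0.01, -0.87, -0.5]]
parts_cup 0.43 [ 485. -136.   43.] [392. 194.]
holder_empty 0.83 [461.  31.  -3.] [353. 235.]
holder_full 0.6 [ 497. -138.   -1.] [388. 206.]
holder_full 0.26 [461.  31.   1.] [353. 234.]
cartridge 0.71 [ 487. -135.   43.] [391. 194.]
top [455.37590278  74.67596004 898.37105169] 53.211078496138214 320.4937003041757 195.6194904520449 [[-0.0, -1.0, 0.08], [-1.0, 0.0, 0.0], [-0.0, -0.08, -1.0]]
parts_cup 0.63 [453. 230.  -3.] [252. 227.]
holder_empty 0.57 [461.  29.  -0.] [341. 223.]
holder_full 0.57 [ 492. -133.    5.] [414. 209.]
cartridge 0.86 [ 494. -138.   41.] [420. 207.]
```

View pics/scene0.png

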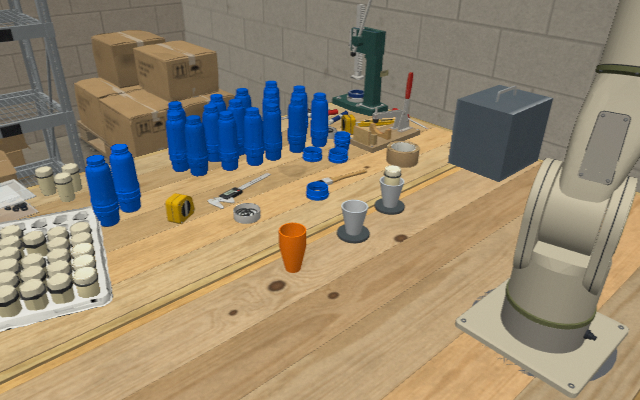

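View pics/top0.png

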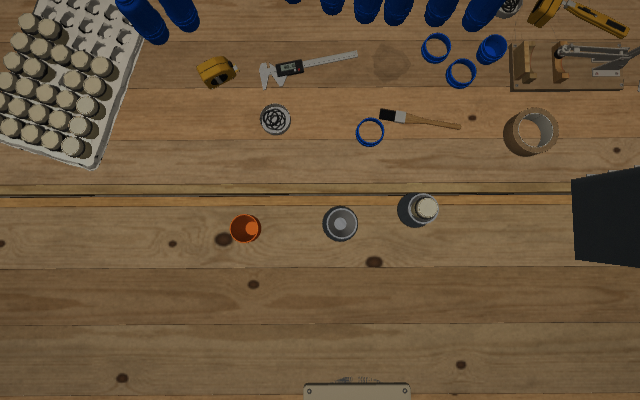

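The views show the orange cup at top (245,228), the empty holder at top (341,223) / scene (353,225), and the full holder with cartridge at top (421,208). They agree with the network marks. I'll refine by fitting silhouettes.

```bash
cat >> h.py <<'E'
from scipy.optimize import minimize
CUP=[(17,0),(29,60),(29,100)]; HOL=[(40,0),(40,4),(32,80)]
def sil(f,prof,x,y,z0=0,s=4):
    a=np.linspace(0,2*np.pi,60); P=np.array([proj(f,[x+r*np.cos(t),y+r*np.sin(t),z+z0]) for r,z in prof for t in a])
    ims=np.zeros((400*s,640*s),np.uint8)
    n=len(a)
    for i in range(len(prof)-1):
        h=cv2.convexHull((P[i*n:(i+2)*n]*s+s/2).astype(np.int32)); cv2.fillConvexPoly(ims,h,255)
    return cv2.resize(ims,(640,400),interpolation=cv2.INTER_AREA)/255.
def fit(fm,prof,x0,z0=0):
    c=lambda p: sum(np.abs(sil(f,prof,p[0],p[1],z0)-m).sum()/m.sum() for f,m in fm)
    r=minimize(c,x0,method="Nelder-Mead",options=dict(initial_simplex=[x0,[x0[0]+8,x0[1]],[x0[0],x0[1]+8]],maxiter=60,xatol=.2)); return r.x,r.fun
def orange(f):
    h=cv2.cvtColor(f["pixels"],cv2.COLOR_RGB2HSV); m=((h[...,0]<12)&(h[...,1]>200)&(h[...,2]>60)).astype(np.uint8)
    n,l,s,_=cv2.connectedComponentsWithStats(m); k=1+np.argmax(s[1:,4]); return cv2.morphologyEx((l==k).astype(np.uint8),cv2.MORPH_CLOSE,np.ones((5,5)))
E
python3 - <<'E'
from h import *
S=[];H=[]
for c in ["scene","top"]:
    f=bot.grab_frame(c)
    m=orange(f); rs=bot.regions_of(c,"parts_cup"); print([(round(r["p"],2),r["pixels"].sum()) for r in rs],m.sum())
    S.append((f,m.astype(float)))
    rs=bot.regions_of(c,"holder_empty")
    for r in rs:
        print(c,"hol",round(r["p"],2),r["pixels"].sum(),np.argwhere(r["pixels"]).mean(0)[::-1])
    best=min(rs,key=lambda r:np.linalg.norm(np.argwhere(r["pixels"]).mean(0)[::-1]-proj(f,[461,30,40])))
    H.append((f,best["pixels"].astype(float)))
for s in ([S[0]],[S[1]],S): print("cup",fit(s,CUP,[453,230]))
for s in ([H[0]],[H[1]],H): print("hol",fit(s,HOL,[461,30]))
E
```

```text
[(0.65, np.int64(1073))] 38
scene hol 0.95 1118 [352.97763864 221.32289803]
scene hol 0.17 745 [389.63221477 198.31543624]
[] 573Traceback (most recent call last):
  File "<stdin>", line 10, in <module>
ValueError: min() iterable argument is empty
```

```bash
python3 - <<'E'
from h import *
fs=bot.grab_frame("scene"); r=bot.regions_of("scene","parts_cup"); hs=bot.regions_of("scene","holder_empty")
ft=bot.grab_frame("top"); rt=bot.regions_of("top","parts_cup"); ht=bot.regions_of("top","holder_empty")
g=lambda L:[(round(q["p"],2),q["pixels"].sum(),np.argwhere(q["pixels"]).mean(0)[::-1].round()) for q in L]
print(g(r),g(hs),g(rt),g(ht))
mt=orange(ft).astype(float)
S=[(fs,r[0]["pixels"].astype(float)),(ft,mt)]
for s in (S[:1],S[1:],S): print("cup",fit(s,CUP,[453,230]))
p=fit([(fs,hs[0]["pixels"].astype(float))],HOL,[461,30]); print("hol scene",p)
for q in ht:
    c=np.argwhere(q["pixels"]).mean(0)[::-1]
    if abs(c[0]-341)<15: print("hol top",fit([(ft,q["pixels"].astype(float))],HOL,[461,30]))
im=ft["pixels"][:,:,::-1].copy()
a=np.linspace(0,2*np.pi,60)
big=cv2.resize(im[170:270,200:460],None,fx=3,fy=3,interpolation=cv2.INTER_CUBIC)
def ring(x,y,z,r,col):
    P=np.array([proj(ft,[x+r*np.cos(t),y+r*np.sin(t),z]) for t in a]); P=((P-[200,170]+.5)*3).astype(np.int32); cv2.polylines(big,[P],True,col,1)
x,y=p[0]; ring(x,y,80,32,(0,255,0)); ring(x,y,0,40,(255,0,255))
x,y=fit(S,CUP,[453,230])[0]; ring(x,y,100,29,(255,255,0))
cv2.imwrite("pics/ov1.png",big)
E
```

```text
[(0.62, np.int64(1109), array([292., 245.]))] [(0.81, np.int64(1116), array([353., 222.])), (0.22, np.int64(709), array([390., 199.]))] [(0.78, np.int64(753), array([245., 228.]))] [(0.55, np.int64(1014), array([340., 223.])), (0.51, np.int64(431), array([424., 208.]))]
cup (array([452.63568878, 229.02902985]), np.float64(0.055552608780211815))
cup (array([452.24876404, 227.98699188]), np.float64(0.3063385076252723))
cup (array([452.39719054, 228.64335333]), np.float64(0.36342864555400356))
hol scene (array([462.09788132,  30.74611664]), np.float64(0.1477124183006536))
hol top (array([460.90209961,  32.81726074]), np.float64(0.03290018176896005))
```

View pics/ov1.png

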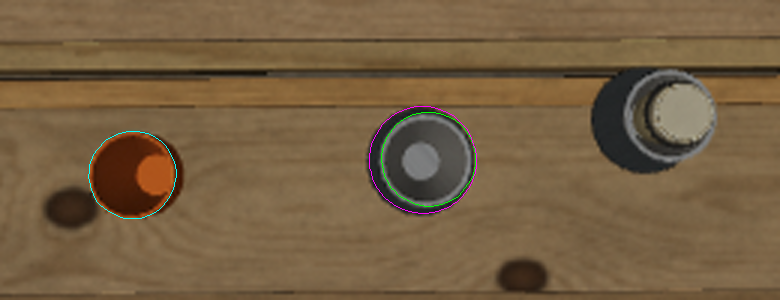

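Cup is at about (452.5, 229) and holder at about (461, 32); the overlays match. The dark box sits near the transit path, so I'll locate it.

```bash
python3 - <<'E'
from h import *
f=bot.grab_frame("scene"); t=bot.grab_frame("top")
for uv in [(450,168),(503,178),(545,140)]: print(uv,ray(f,*uv,0).round())
b=ray(f,503,178,0)
for z in (100,150,180,200,220,250,280): print(z,proj(f,[b[0],b[1],z]).round(), ray(t,572,180,z).round(),ray(t,577,259,z).round())
o=bot.get_obs();print(o["t"],o["joints"])
E
```

```text
(450, 168) [ 529. -464.    0.]
(503, 178) [ 385. -526.    0.]
(545, 140) [ 446. -908.    0.]
100 [510. 147.] [ 545. -430.  100.] [ 387. -432.  100.]
150 [513. 130.] [ 539. -399.  150.] [ 392. -400.  150.]
180 [515. 120.] [ 536. -380.  180.] [ 394. -381.  180.]
200 [517. 113.] [ 534. -367.  200.] [ 396. -369.  200.]
220 [518. 106.] [ 531. -354.  220.] [ 398. -356.  220.]
250 [521.  96.] [ 528. -335.  250.] [ 400. -337.  250.]
280 [523.  85.] [ 525. -317.  280.] [ 403. -318.  280.]
1.2 [ 1.32436986  0.33218283 -0.06468146  1.46012663  0.02158643  1.34988905
 -0.08851483]
```

```bash
python3 -c "
import cv2
a=cv2.imread('pics/scene0.png')[60:200,420:580];cv2.imwrite('pics/box.png',cv2.resize(a,None,fx=4,fy=4))"
```

```text
(no output)
```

View pics/box.png

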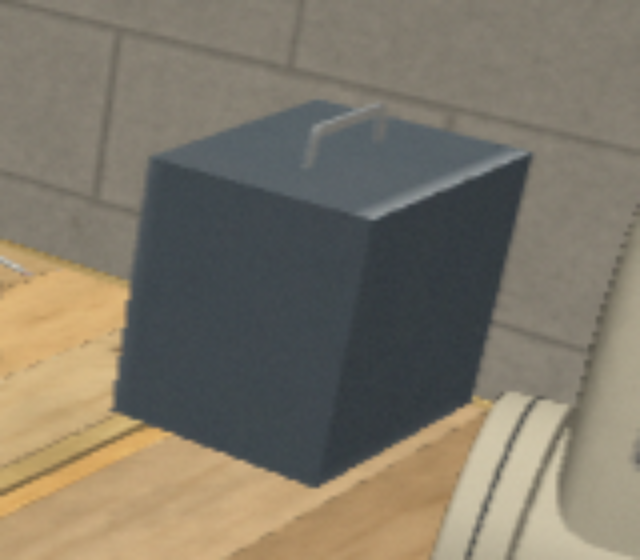

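servo_tool(
  commands=[
    [[0.025,0.05,0.01,0,0],[0.05,0.105,0.01,0,0],[0.075,0.155,0.01,0,0],[0.1,0.21,0.01,0,0],[0.133,0.252,0.01,0,0],[0.167,0.294,0.01,0,0],[0.2,0.336,0.01,0,0],[0.233,0.378,0.01,0,0],[0.267,0.42,0.01,0,0],[0.3,0.46,0.01,0,0],[0.3,0.5,0.01,0,0],[0.3,0.55,0,0,0]],
  ],
)

```text
t: 2.7
tcp_pos: [439.0, -58.3, 405.1]
eef_rot: [[0.975, 0.221, 0.001], [0.221, -0.975, -0.0], [0.001, 0.001, -1.0]]
contact_force: [0.8, 0.4, -0.7]
grip_width: 0.997
```

servo_tool(
  commands=[
    [[0.003,0.055,0,0,0],[0.006,0.11,0,0,0],[0.009,0.165,0,0,0],[0.012,0.22,0,0,0],[0.014,0.27,-0.03,0,0],[0.014,0.288,-0.07,0,0],[0.014,0.288,-0.1,0,0],[0.014,0.288,-0.1,0,0]],
  ],
)

```text
t: 3.7
tcp_pos: [452.1, 228.3, 303.2]
eef_rot: [[0.975, 0.223, -0.004], [0.223, -0.975, -0.001], [-0.004, 0.0, -1.0]]
contact_force: [0.2, -0.3, 0.8]
grip_width: 1.001
```

```bash
python3 - <<'E'
from h import *
o=bot.get_obs(); print(o["tcp_pos"],o["joints"].round(2) if hasattr(o["joints"],"round") else o["joints"])
f=bot.grab_frame("scene"); im=cv2.resize(f["pixels"][100:300,200:420,::-1],None,fx=3,fy=3); cv2.imwrite("pics/s1.png",im)
E
```

```text
[452.10484632 228.29841692 303.16037   ] [ 0.3   0.3  -0.97  1.85  0.27  1.13 -2.11]
```

View pics/s1.png

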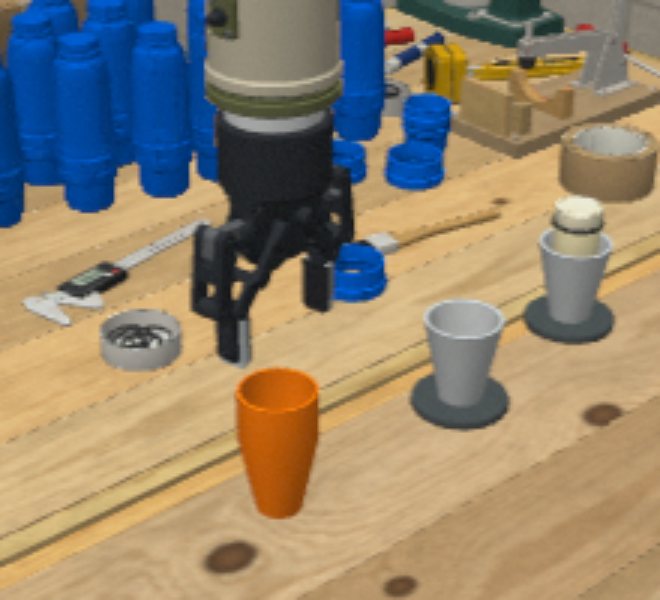

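Jaws straddle the cup (crop (280,440)), clear of it. Descending.

servo_tool(
  commands=[
    [[0.0,0.0,-0.025,0,0],[0,0,-0.05,0,0],[0,0,-0.07,0,0],[0,0,-0.07,0,0],[0,0,-0.07,0,0.2],[0,0,-0.07,0,0.3],[0,0,-0.07,0,0.4],[0,0,-0.07,0,0.5],[0,0,-0.07,0,0.5],[0,0,-0.07,0,0.5]],
  ],
  newtons=25,
)

```text
t: 5.0
tcp_pos: [453.1, 228.9, 235.9]
eef_rot: [[0.975, 0.222, 0.002], [0.222, -0.975, 0.0], [0.002, 0.0, -1.0]]
contact_force: [0.0, -0.3, 5.6]
grip_width: 0.678
```

```bash
python3 - <<'E'
from h import *
o=bot.get_obs(); print(o["tcp_pos"],o["grip_width"],o["contact_force"])
f=bot.grab_frame("scene"); im=cv2.resize(f["pixels"][130:300,200:420,::-1],None,fx=3,fy=3); cv2.imwrite("pics/s2.png",im)
E
```

```text
[453.12334711 228.94158247 235.89167617] 0.6778600265022653 [ 0.04656196 -0.31077962  5.63765744]
```

View pics/s2.png

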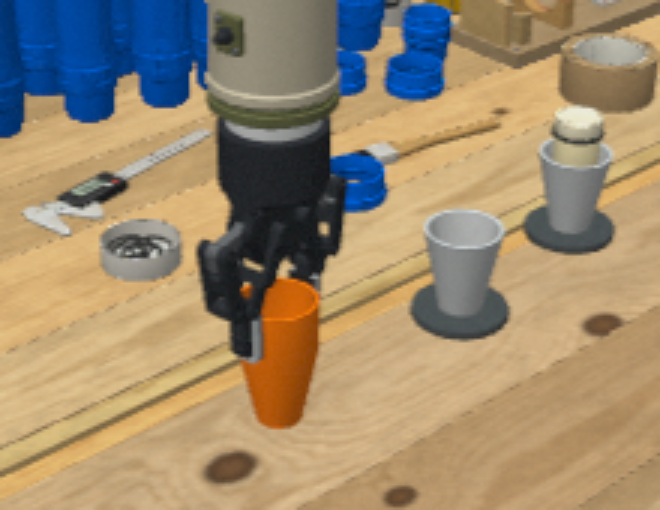

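servo_tool(
  commands=[
    [[0,0,0.01,0,0.5],[0,0,0.05,0,0.5],[0,0,0.1,0,0.5],[0,-0.02,0.12,0,0.5],[0.002,-0.06,0.12,0,0.5],[0.004,-0.1,0.12,0,0.5],[0.007,-0.14,0.12,0,0.5],[0.009,-0.175,0.12,0,0.5],[0.009,-0.197,0.12,0,0.5],[0.009,-0.197,0.12,0,0.5],[0.009,-0.197,0.11,0,0.5],[0.009,-0.197,0.11,0,0.5]],
  ],
)

```text
t: 6.55
tcp_pos: [461.3, 32.6, 343.9]
eef_rot: [[0.975, 0.224, -0.001], [0.224, -0.975, 0.0], [-0.001, -0.001, -1.0]]
contact_force: [0.4, -0.3, -0.7]
grip_width: 0.677
```

```bash
python3 - <<'E'
from h import *
o=bot.get_obs(); p=o["tcp_pos"]; print(p,o["grip_width"],o["contact_force"],o["t"])
f=bot.grab_frame("scene"); t=bot.grab_frame("top")
r=bot.regions_of("scene","parts_cup"); h=bot.regions_of("scene","holder_empty")
for q in r[:2]: print("cup",q["p"],q["pixels"].sum(),fit([(f,q["pixels"].astype(float))],CUP,[461,32],p[2]-126))
for q in h[:1]: print("hol",q["p"],fit([(f,q["pixels"].astype(float))],HOL,[461,32]))
a=np.linspace(0,2*np.pi,60)
for n,F,(u0,v0) in (("s3",f,(250,130)),("t3",t,(230,150))):
    big=cv2.resize(F["pixels"][v0:v0+150,u0:u0+200,::-1],None,fx=4,fy=4,interpolation=cv2.INTER_CUBIC)
    zc=110
    for x,y,z,R,c in ((461.3,31.8,80,32,(0,255,0)),(461.3,31.8,zc,17,(255,255,0)),(461.3,31.8,zc+100,29,(255,0,255))):
        P=np.array([proj(F,[x+R*np.cos(s),y+R*np.sin(s),z]) for s in a]); cv2.polylines(big,[((P-[u0,v0]+.5)*4).astype(np.int32)],True,c,1)
    cv2.imwrite("pics/%s.png"%n,big)
E
```

```text
[461.31688539  32.60795827 343.93610253] 0.6772240127709866 [ 0.35159622 -0.28961951 -0.65392262] 6.55
cup 0.82 755 (array([325.27911377, 178.84416199]), np.float64(1.1835138293728087))
hol 0.94 (array([463.63793945,  29.09594727]), np.float64(0.2520101426552852))
```

View pics/s3.png

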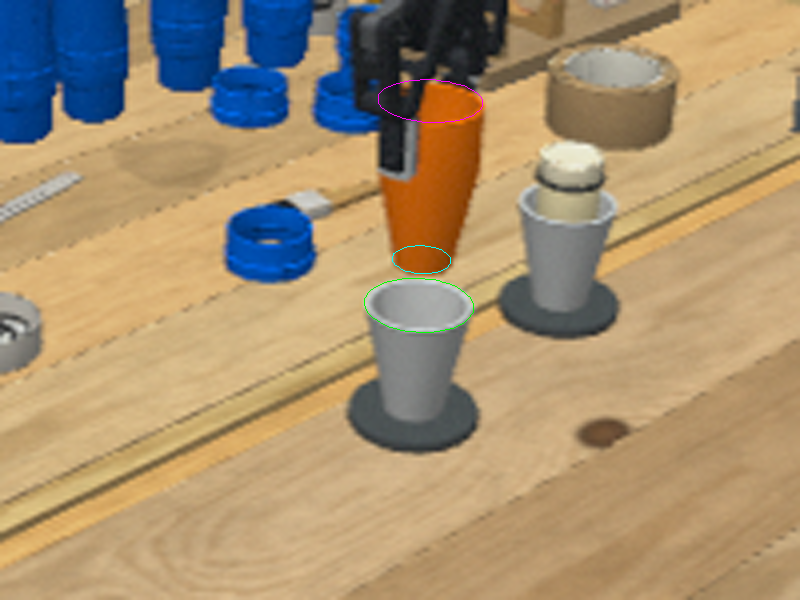

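View pics/t3.png

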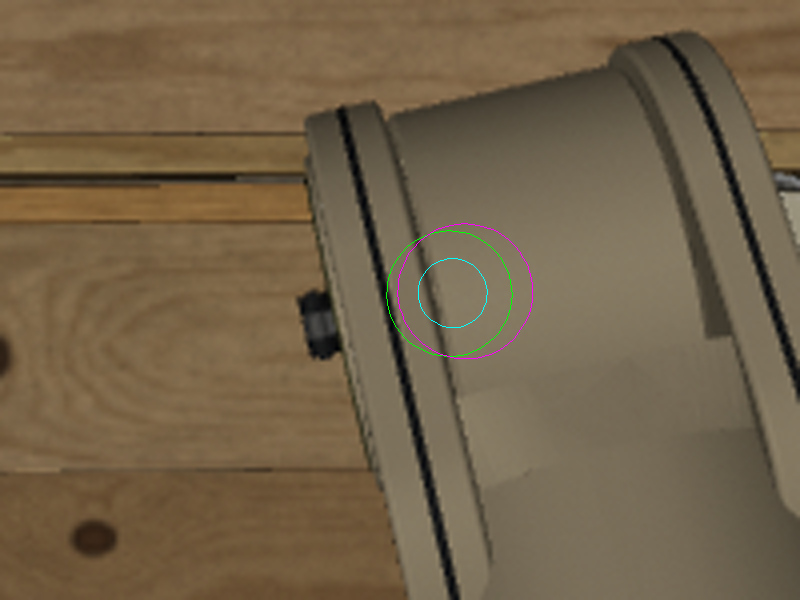

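Holding the cup over the holder, the scene overlay shows the foot centred over the mouth (crop (422,260) over (419,305)) to about 1 mm. The arm hides this spot in the top view. Lowering.

servo_tool(
  commands=[
    [[0,0,-0.02,0,0.5],[0,0,-0.04,0,0.5],[0,0,-0.055,0,0.5],[0,0,-0.065,0,0.5],[0,0,-0.07,0,0.5],[0,0,-0.07,0,0.5],[0,0,-0.07,0,0.5]],
  ],
)

```text
t: 7.62
tcp_pos: [462.0, 31.6, 275.2]
eef_rot: [[0.975, 0.222, 0.001], [0.222, -0.975, -0.0], [0.001, 0.0, -1.0]]
contact_force: [-0.3, 0.2, -0.2]
grip_width: 0.677
```

servo_tool(
  commands=[
    [[0,0,-0.002,0,0.5],[0,0,-0.004,0,0.5],[0,0,-0.006,0,0.5],[0,0,-0.006,0,0.5]],
  ],
)

```text
t: 8.12
tcp_pos: [461.7, 31.6, 268.6]
eef_rot: [[0.975, 0.222, -0.0], [0.222, -0.975, 0.0], [-0.0, -0.0, -1.0]]
contact_force: [0.4, 0.8, -0.2]
grip_width: 0.68
```

servo_tool(
  commands=[
    [[0,0,-0.001,0,0.5],[0,0,-0.001,0,0.5]],
  ],
)

```text
t: 8.38
tcp_pos: [461.8, 31.7, 267.8]
eef_rot: [[0.975, 0.222, 0.0], [0.222, -0.975, 0.0], [0.0, -0.0, -1.0]]
contact_force: [-0.2, 0.8, -0.5]
grip_width: 0.675
```

servo_tool(
  commands=[
    [[0,0,-0.001,0,0.5],[0,0,-0.001,0,0.5]],
  ],
)

```text
t: 8.62
tcp_pos: [461.8, 31.7, 266.8]
eef_rot: [[0.975, 0.222, 0.0], [0.222, -0.975, 0.0], [0.0, -0.0, -1.0]]
contact_force: [0.4, 1.7, -0.4]
grip_width: 0.677
```

servo_tool(
  commands=[
    [[0,0.0005,-0.0005,0,0.5],[0,0.0005,-0.0005,0,0.5]],
  ],
)

```text
t: 8.88
tcp_pos: [461.7, 32.1, 266.2]
eef_rot: [[0.975, 0.222, 0.0], [0.222, -0.975, -0.0], [0.0, 0.0, -1.0]]
contact_force: [0.7, 1.0, -0.4]
grip_width: 0.674
```

servo_tool(
  commands=[
    [[0,0.0,-0.0005,0,0.5],[0,0.0,-0.0005,0,0.5]],
  ],
)

```text
t: 9.12
tcp_pos: [461.7, 32.1, 265.7]
eef_rot: [[0.975, 0.222, 0.0], [0.222, -0.975, 0.0], [0.0, 0.0, -1.0]]
contact_force: [0.7, 1.3, -0.2]
grip_width: 0.679
```

servo_tool(
  commands=[
    [[0.0003,0.0005,-0.0005,0,0.5],[0.0003,0.0005,-0.0005,0,0.5]],
  ],
)

```text
t: 9.38
tcp_pos: [461.9, 32.4, 265.1]
eef_rot: [[0.975, 0.222, -0.0], [0.222, -0.975, -0.0], [-0.0, 0.0, -1.0]]
contact_force: [0.8, 0.5, -0.3]
grip_width: 0.681
```

servo_tool(
  commands=[
    [[0,0.0,-0.0005,0,0.5],[0,0.0,-0.0005,0,0.5]],
  ],
)

```text
t: 9.62
tcp_pos: [462.0, 32.5, 264.6]
eef_rot: [[0.975, 0.222, -0.0], [0.222, -0.975, -0.0], [-0.0, 0.0, -1.0]]
contact_force: [0.5, -0.2, 0.0]
grip_width: 0.675
```

servo_tool(
  commands=[
    [[0,0.0,-0.0005,0,0.5],[0,0.0,-0.0005,0,0.5]],
  ],
)

```text
t: 9.88
tcp_pos: [462.0, 32.6, 264.2]
eef_rot: [[0.975, 0.222, -0.0], [0.222, -0.975, -0.0], [-0.0, 0.0, -1.0]]
contact_force: [0.6, -0.2, 0.4]
grip_width: 0.677
```

```bash
python3 - <<'E'
from h import *
F=[]
for i in range(4):
    f=bot.grab_frame("scene"); o=bot.get_obs(); F.append(o["contact_force"])
print(np.mean(F,0),o["tcp_pos"],o["ft_torque"])
save(f,"s4f.png"); im=cv2.resize(f["pixels"][130:280,250:450,::-1],None,fx=4,fy=4,interpolation=cv2.INTER_CUBIC); cv2.imwrite("pics/s4.png",im)
E
```

```text
[ 0.48184183  0.57874883 -0.56460102] [462.00558627  32.56040226 264.21108713] [ 0.00818168 -0.09671066 -0.02431882]
```

View pics/s4.png

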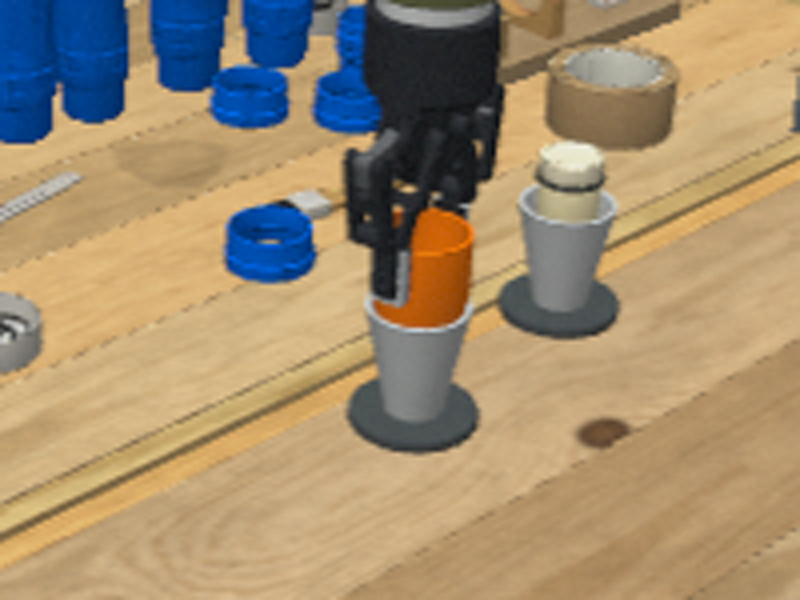

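servo_tool(
  commands=[
    [[0,0.0002,-0.0005,0,0.5],[0,0.0002,-0.0005,0,0.5]],
  ],
)

```text
t: 10.32
tcp_pos: [462.1, 32.8, 263.7]
eef_rot: [[0.975, 0.222, 0.0], [0.222, -0.975, -0.0], [0.0, 0.0, -1.0]]
contact_force: [-0.0, -1.0, -0.7]
grip_width: 0.676
```

servo_tool(
  commands=[
    [[0,0.0,-0.0005,0,0.5],[0,0.0,-0.0005,0,0.5]],
  ],
)

```text
t: 10.58
tcp_pos: [462.1, 32.8, 263.2]
eef_rot: [[0.975, 0.222, 0.0], [0.222, -0.975, -0.0], [0.0, 0.0, -1.0]]
contact_force: [0.4, 0.6, 0.1]
grip_width: 0.676
```

servo_tool(
  commands=[
    [[0,0.0,-0.0005,0,0.5],[0,0.0,-0.0005,0,0.5]],
  ],
)

```text
t: 10.82
tcp_pos: [462.1, 32.7, 262.8]
eef_rot: [[0.975, 0.222, 0.0], [0.222, -0.975, -0.0], [0.0, 0.0, -1.0]]
contact_force: [0.1, 0.2, 0.1]
grip_width: 0.678
```

servo_tool(
  commands=[
    [[0,0.0,-0.0005,0,0.5],[0,0.0,-0.0005,0,0.5]],
  ],
)

```text
t: 11.08
tcp_pos: [462.1, 32.8, 262.4]
eef_rot: [[0.975, 0.222, 0.0], [0.222, -0.975, -0.0], [0.0, 0.0, -1.0]]
contact_force: [1.2, -0.8, 1.1]
grip_width: 0.677
```

servo_tool(
  commands=[
    [[0,0.0,-0.0005,0,0.5],[0,0.0,-0.0005,0,0.5]],
  ],
)

```text
t: 11.32
tcp_pos: [462.2, 32.9, 262.1]
eef_rot: [[0.975, 0.222, 0.001], [0.222, -0.975, -0.0], [0.001, 0.0, -1.0]]
contact_force: [-0.2, -1.0, 5.9]
grip_width: 0.677
```

```bash
python3 - <<'E'
from h import *
F=[]
for i in range(4):
    f=bot.grab_frame("scene"); o=bot.get_obs(); F.append(o["contact_force"])
print(np.round(F,1),np.mean(F,0),o["tcp_pos"])
h=bot.regions_of("scene","holder_empty")
im=cv2.resize(f["pixels"][160:250,310:400,::-1],None,fx=6,fy=6,interpolation=cv2.INTER_CUBIC)
for zf,c in ((25,(0,0,0)),(30,(255,0,255))):
  a=np.linspace(0,2*np.pi,80)
  P=np.array([proj(f,[461.8+29*np.cos(s),32.3+29*np.sin(s),zf+100]) for s in a]); cv2.polylines(im,[((P-[310,160]+.5)*6).astype(np.int32)],True,c,1)
P=np.array([proj(f,[461.8+32*np.cos(s),32.3+32*np.sin(s),80]) for s in a]); cv2.polylines(im,[((P-[310,160]+.5)*6).astype(np.int32)],True,(0,255,0),1)
cv2.imwrite("pics/s5.png",im)
E
```

```text
[[-0.4 -0.2  5.8]
 [ 0.2 -0.1  5.2]
 [ 0.2 -0.2  5.8]
 [ 0.1  0.1  5.6]] [ 0.02829773 -0.13661385  5.59510175] [462.21779927  32.84221186 262.07425765]
```

View pics/s5.png

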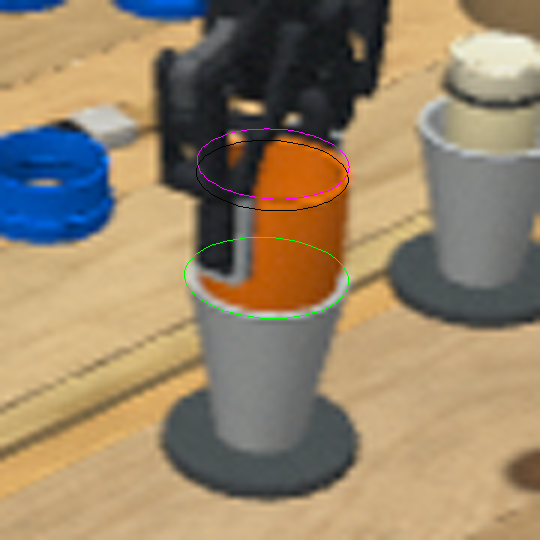

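Seated: Fz rose sharply to about 5.6 N with no side force, and the cup rim matches the 30 mm seat height in the picture. I'll relieve the load and release.

servo_tool(
  commands=[
    [[0,0,0.0004,0,0.5],[0,0,0.0004,0,0.5],[0,0,0.0004,0,0.25],[0,0,0.0004,0,0.15],[0,0,0.0004,0,0],[0,0,0.0004,0,0],[0,0,0.0004,0,0]],
  ],
)

```text
t: 12.45
tcp_pos: [462.0, 32.8, 262.1]
eef_rot: [[0.975, 0.222, 0.0], [0.222, -0.975, -0.0], [0.0, 0.0, -1.0]]
contact_force: [0.9, -0.4, 0.6]
grip_width: 1.004
```

servo_tool(
  commands=[
    [[0,0,0.01,0,0],[0,0,0.03,0,0],[0,0,0.06,0,0],[0,0,0.1,0,0],[0,0,0.15,0,0],[0,0.05,0.16,0,0],[0,0.1,0.16,0,0],[0,0.15,0.16,0,0],[0,0.2,0.16,0,0],[0,0.25,0.16,0,0],[0,0.25,0.16,0,0]],
  ],
)

```text
t: 13.82
tcp_pos: [460.2, 286.8, 422.7]
eef_rot: [[0.973, 0.229, -0.001], [0.229, -0.973, 0.003], [-0.0, -0.003, -1.0]]
contact_force: [0.4, -0.5, 0.1]
grip_width: 0.996
```

```bash
python3 - <<'E'
from h import *
o=bot.get_obs(); print(o["t"],o["tcp_pos"],o["contact_force"])
f=bot.grab_frame("scene"); t=bot.grab_frame("top")
a=np.linspace(0,2*np.pi,80)
out=[]
for F,(u0,v0) in ((f,(310,160)),(t,(300,180))):
    im=cv2.resize(F["pixels"][v0:v0+90,u0:u0+65,::-1],None,fx=6,fy=6,interpolation=cv2.INTER_CUBIC)
    for z,R,c in ((130,29,(255,0,255)),(80,32,(0,255,0))):
        P=np.array([proj(F,[461.8+R*np.cos(s),32.3+R*np.sin(s),z]) for s in a]); cv2.polylines(im,[((P-[u0,v0]+.5)*6).astype(np.int32)],True,c,1)
    out.append(im)
cv2.imwrite("pics/fin.png",np.hstack(out)); save(t,"t6.png")
E
```

```text
13.825 [460.21440845 286.84898996 422.71583023] [ 0.40259127 -0.46448342  0.08597391]
```

View pics/fin.png

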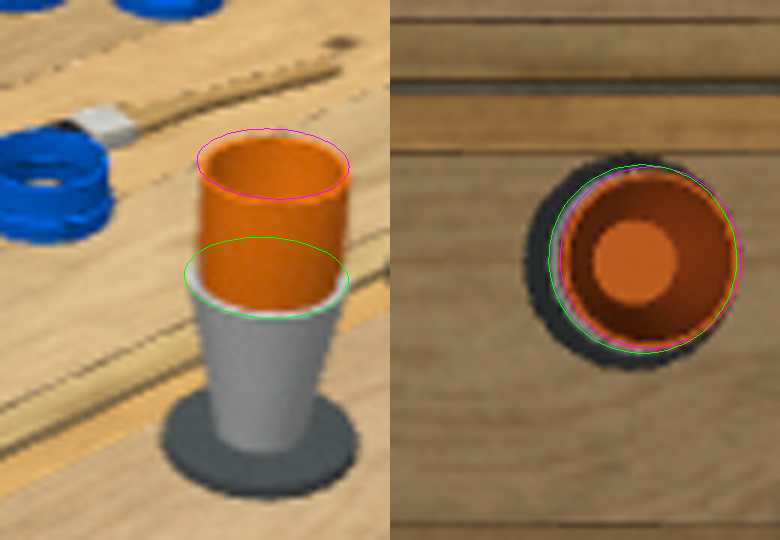

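View pics/t6.png

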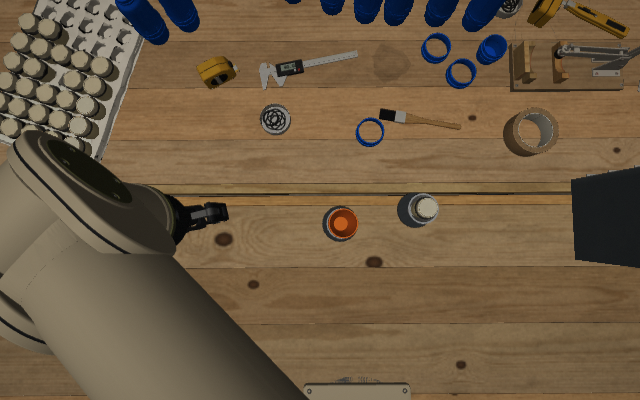

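The cup sits upright and concentric in the holder, with its rim about 1 mm below the 130 mm ring. The second holder and cartridge are still at (421,208), and the arm is clear.

```bash
python3 -c "
from rig import bot
print(bot.job_done())"
```

```text
the job is handed in; nothing more can be done
None
```

The orange parts cup is standing upright in the empty holder, resting on its tapered wall, and the job was handed in at about 14 s.

- **Placing:** I gripped the cup at its collar with 25 N and lowered it in the gripper, in 0.5 mm steps near the end. I stopped when the upward force reached about 5.6 N, with almost no side force. I then backed off 0.4 mm before opening the gripper, so it should not be wedged. I did not try lifting it out.
- **Last checks:** Both cameras show the cup upright and concentric in the holder, with its rim at the expected height to within about 1–2 mm. The second holder and its cartridge are where they were, and the arm is clear of everything.
- **Checks that disagreed:**
  - The arm's own height reading put the cup's foot at about 26 mm when seated, against the expected 30 mm. The pictures fit about 29–30 mm, so the cup probably shifted slightly in the gripper when it closed.
  - With the cup held above the holder, the automatic position fit for it failed. I checked the alignment from the picture overlay instead.
  - Light side forces of 1–2 N during lowering were corrected with small sideways shifts.

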